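# Zero the pasta machine's rollers by its click-stop dial and lock it

## Robot

A 6-joint arm with a two-finger parallel gripper is mounted at the origin on the work surface. World frame = base frame: x ahead of the robot, y to its left, z up, the work surface at z = 0. Lengths are in m, angles in rad, forces in N, time in s.
With the tool pointing down it reaches from about 0.375 to 0.75 m from the base axis. Payload 9 kg.
Tool frame: the origin (TCP) lies between the finger pads, 19 mm behind the fingertips; this is the grasp point; z points along the fingers, y is the line along which they close (so a half turn about z gives the same grasp; the last joint's range is limited). The gripper opens to 85 mm and grips with 20 to 120 N. Pads are 22 mm wide; open, the fingers measure 114 mm over their backs; the gripper's body (76 mm by 85 mm) begins 54 mm behind the grasp point. The pads swing forward as they close: fully open they stand 13 mm farther back than shut.
Start: joints at [-1.384, 0.104, 0.097, 1.564, 0, 1.353], TCP at [0.236, -0.552, 0.25] pointing down, gripper open.
Joint ranges: [-2.99, 2.99], [-0.84, 1.86], [-1.1, 1.16], [-1.84, 2.11], [-1.51, 1.56], [-3.14, 3.14]. Speed limits (rad/s): [2.22, 2.22, 2.57, 3.14, 3.14, 3.14].

## Interface

Orientations are given as a unit quaternion [w, x, y, z].
In Python, from rig import manip gives the robot as it stands.
- The arm moves only by the shell command python3 -m inch 'ROWS' [FORCE]. ROWS is JSON, a list of rows, each an object with "angular": the turn, a rotation vector about the world's x, y, z in degrees, a list of three; "linear": the shift along the world's x, y, z in cm, a list of three; "fingers": the finger opening in cm, from 0 to 8.54. A call has exactly 5 rows; each row is the pose to reach, as a shift and turn from the pose commanded when the call began; what a row does not reach only later rows make up. A row lasts 1/12 s, in which the tool goes at most 41.7 mm and 7.16 degrees, less where a joint would pass 70% of its speed; a pose out of reach is approached as far as the arm can. A call with a gripper value outside its range is refused whole. The fingers move at their own pace and stop on an object; FORCE is the grip in N (left out, the last holds). Time passes only in rows, so rows that repeat a pose let the fingers close, or fill a call up. It gives the time, the measured TCP pose, the force, the opening and the grip force at its end, in the units of the state.
- manip.observe(): the state, without advancing time (a new reading comes with each control period).
- manip.grab_frame(name): name is "scene" or "side" or "wrist"; returns the picture (384x512x3 uint8, red, green, blue); there is no depth.
- manip.camera_model(name): a dict with "fovy" (degrees; the focal length in pixels is half the picture's height over the tangent of half this angle, whatever the lens; pixels are square), "cx", "cy" (the principal point, pixels), "R" (3x3) and "t" (3): a world point X has camera coordinates R X + t. Camera axes: x right, y down, z forward; pixel columns grow to the right and rows downward; lengths in m; the calibration is good to about 2 mm. A picture is of the moment at which its call begins: read the wrist's pose just before it. camera_model takes no time and is no camera call; for the wrist camera it gives the pose at the moment of the call.
- manip.job_done(): hands the job in; it is judged then, once.
Trained networks look in the newest picture that a camera, given by its name, has taken for a name from the list of things; names that differ only in an ending like _2 or _b are one class to them, and where a whole thing is asked for, a point or a joint stands for the part that bears it (a point fixed in the world has none). Each returns a list of dicts, best first, with "p" (0 to 1); they miss things now and then, are a little off and sometimes report something else, mostly with a low value. They report only what shows in the picture. A call takes as long as a camera call.
- manip.spot_in(target, camera): "rect" ([left, top, right, bottom] in pixels, round what is visible of it).
- manip.place_of(target, camera): "centre" ([column, row] in pixels: a listed point, or the origin of a listed thing).
The state is a dict: "clock": time; "qpos": joint angles; "qvel": joint speeds; "effort": joint torques, N m; "position": TCP position; "ee_rot": TCP orientation; "ft_force": force on the tool from outside, world axes, zero at the start; "ft_torque": the same for the moment, N m; "grip_width": finger opening in m; "gripper_force": force on a finger pad.
Only numpy, scipy, OpenCV 4.12 (cv2) and the standard library are available. Lean on these libraries where they do the work, as an engineer would, in place of code of your own. Each camera call takes 0.05 s, during which the arm holds its last target. There are 200 camera calls.

## Task

Close the pasta machine's rollers: gripping gently, turn the thickness dial clockwise until its ratchet clicks and slips, stopping at the first or second click, before a third. Then swing the lock lever anticlockwise fully home against its stop. Leave both released, and leave the other kitchen things where they are.

Things in the scene. Friction and masses are not known exactly. Their poses are not given: they have to be found in the camera images.
- machine: Steel pasta machine fixed to the table edge. Origin: on the table right below the dial's axis; x to the clamp (away from the robot at yaw 0), y along the rollers (left at yaw 0), z up. Gearbox with dial and lever on its flat top, 120 mm up, spanning x -60 to 175, y -95 to 55 mm. Two rollers (top 127 mm up) at y 55 to 220, end plate 150 mm high at y 220 to 250, crank to y 320.
- dial: Black ribbed round dial, 44 mm across, upright on a 60 mm flange, 4 mm thick, on the gearbox top. Origin on its vertical axis at its lower face, 124 mm above the table; side face 1 to 31 mm above that. A light bar on top marks its +x. Clockwise from above closes the rollers at about 0.16 N m; they meet after 0.4 to 1.8 rad, at an unmarked point. It bears 60 N from each finger; 30 N holds it.
- dial_grip (a point): On the dial's axis, 21 mm above its lower face: where to put the TCP. Once the rollers meet, a ratchet in the dial slips: the torque rises to about 0.33 N m, falls to about zero over the next 0.43 rad (let go before that, it springs back to the last tooth), then rises again as the next tooth seats: one click. Teeth are 0.52 rad apart. Turned back after slipping it ratchets back.
- pin_top (a point): Centre of the top of the brass tell-tale pin, 10 mm across, in the middle of the dial's top. It stands 1.5 mm above the dial's top (32.5 mm above the dial's origin) when the ratchet has not slipped and rises 4 mm with each click: 36.5 mm after one, 40.5 after two, 44.5 after three.
- lock (a joint): Angle of the lock lever, rad: 0 to 0.25 at the start (open, pointing to the machine's -y), growing as it swings anticlockwise seen from above to 1.40, its stop (locked, pointing about to the machine's +x). It stays where it is left; friction about 0.15 N m. 20 N of grip is enough, 60 N the most.
- lock_knob (a point): Centre of the top of the upright round knob, 14 mm in diameter and 34 mm tall, at the lever's free end, 70 mm from the pivot; this top is 170 mm above the table, the lever's arm (12 mm wide) is at 132 to 139 mm.
- lock_pivot (a point): Point on the lever's vertical pivot axis, 132 mm above the table, 85 mm along the machine's x from the dial's axis.
- colander: White enamel colander, 224 mm across, 95 mm tall, origin under its centre. Leave alone.
- rolling_pin: Beech rolling pin, 50 mm thick, 410 mm long along its x, origin under its middle. Leave alone.
- storage_box: Clear acrylic open box, 200 x 140 x 90 mm, origin under its centre. Leave alone.
- pastry_brush: Grey silicone pastry brush, 200 mm long along its x, lying flat. Leave alone.

How it is judged:
On the way, in this order (a step that is already met when the one before it is completed fails the run):
1. the dial has been turned clockwise until its ratchet clicked once or twice (pin up by about 4 or 8 mm) (z of pin_top in the frame of dial between 0.0355 and 0.042 m), for 0.2 s.
2. the lock lever is home (value of joint lock above 1.33 rad), for 0.2 s.
At the end, for the whole second after the job is handed in: The tell-tale pin stands 35.5 to 42 mm above the dial's origin (one or two clicks slipped), the lock lever is at 1.33 rad or more, and the robot touches nothing (all of step 1 and value of joint lock above 1.33 rad).
It fails at once if the ratchet slips over a third tooth (z of pin_top in the frame of dial above 0.043 m).
It fails at once if the dial is squeezed or shoved with more than 140 N in all (contact force between the fingers and dial above 140 N).
It fails at once if the lever is squeezed or forced with more than 140 N in all (contact force between the fingers and lock above 140 N).
It fails at once if a bystander is moved by more than 20 mm (distance of any of colander, rolling_pin, storage_box, pastry_brush from where it was at the start of the episode above 0.02 m).
It also fails if it takes over 67 s, if anything falls off the work surface, if the arm or the gripper's body presses on something with over 40 N, if the wrist force passes 120 N, or if a joint passes its speed limit or range.

## Working session

There is one attempt and no reset: what is moved stays moved. The work goes in short steps, Python scripts to look and compute and a shell command to move; the robot and the scene stay as the last step left them, time stands still between calls to the robot, and variables do not carry over. Pictures are saved under pics/ and viewed, at most 10 in all, crops included, and the job is handed in when it is done.

```bash
mkdir -p pics
cat > h.py <<'E'
import numpy as np, cv2
from rig import manip
def K(m,h=384):
    f=h/2/np.tan(np.radians(m["fovy"])/2); return f,m["cx"],m["cy"]
def onplane(m,uv,z):
    f,cx,cy=K(m);R=np.array(m["R"]);t=np.array(m["t"])
    d=R.T@np.array([(uv[0]-cx)/f,(uv[1]-cy)/f,1]);c=-R.T@t
    return c+d*(z-c[2])/d[2]
def proj(m,X):
    f,cx,cy=K(m);p=np.array(m["R"])@np.array(X)+np.array(m["t"]);return np.array([cx+f*p[0]/p[2],cy+f*p[1]/p[2]])
def save(n,img): cv2.imwrite("pics/"+n,img[:,:,::-1])
E
python3 - <<'E'
from h import *
np.set_printoptions(precision=4,suppress=True)
ims=[]
for c in ["scene","side"]:
    m=manip.camera_model(c); im=manip.grab_frame(c); ims.append(im)
    for n,z in [("dial_grip",.145),("pin_top",.1565),("dial",.124),("lock_knob",.17),("lock_pivot",.132),("machine",0)]:
        for r in manip.place_of(n,c)[:2]: print(c,n,round(r["p"],2),np.round(r["centre"],1),onplane(m,r["centre"],z))
save("a.png",ims[0]);save("b.png",ims[1])
s=manip.observe();print(s["clock"],s["position"],s["ee_rot"],s["grip_width"])
E
```

```text
scene dial_grip 0.51 [266.1 176.9] [0.5087 0.0336 0.145 ]
scene dial 0.67 [264.8 182.8] [0.5091 0.0253 0.124 ]
scene lock_knob 0.43 [286.7 187.2] [ 0.6196 -0.0076  0.17  ]
scene lock_pivot 0.89 [285.7 186.6] [0.5886 0.0391 0.132 ]
scene machine 0.8 [263.9 208.9] [0.5053 0.0288 0.    ]
side dial_grip 0.65 [235.4 175.7] [0.518 0.048 0.145]
side dial 0.58 [233.3 184.7] [0.4946 0.0343 0.124 ]
side lock_knob 0.64 [266.7 166.6] [ 0.6142 -0.0162  0.17  ]
side lock_pivot 0.78 [252.9 174.2] [0.5812 0.0227 0.132 ]
side lock_pivot 0.67 [240.7 210.8] [ 0.412  -0.0974  0.132 ]
side machine 0.58 [239.2 210.8] [0.5055 0.021  0.    ]
0.7 [ 0.2363 -0.5515  0.25  ] [ 0.      0.9796  0.201  -0.    ] 0.08532296417108753
```

View pics/a.png

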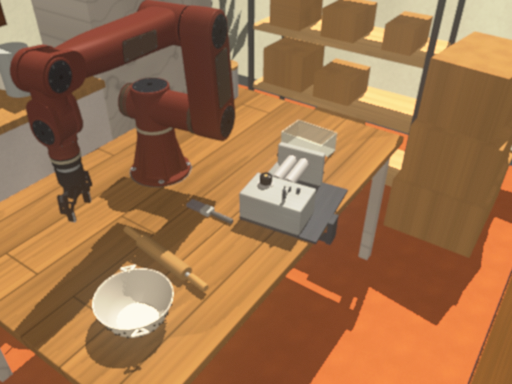

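View pics/b.png

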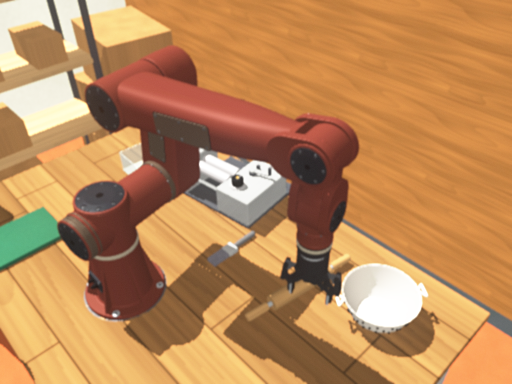

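The scene camera shows the gearbox with the black dial at about (265,180) and the lever at about (290,190). The box is behind it, and the brush lies left at (210,210). The side view agrees: dial at (237,180), lever at (265,170), and the machine yaw looks near 0. I'll move above the dial, turning the wrist anticlockwise on the way to save clockwise range.

```bash
python3 -m inch '[{"linear":[1.2,2.8,1],"angular":[0,0,7],"fingers":8.5},{"linear":[2.4,5.6,2],"angular":[0,0,14],"fingers":8.5},{"linear":[3.6,8.4,3],"angular":[0,0,21],"fingers":8.5},{"linear":[4.8,11.2,4],"angular":[0,0,28],"fingers":8.5},{"linear":[6,14,5],"angular":[0,0,35],"fingers":8.5}]' 30
python3 -m inch '[{"linear":[1.2,2.8,0],"angular":[0,0,7],"fingers":8.5},{"linear":[2.4,5.6,0],"angular":[0,0,14],"fingers":8.5},{"linear":[3.6,8.4,0],"angular":[0,0,21],"fingers":8.5},{"linear":[4.8,11.2,0],"angular":[0,0,28],"fingers":8.5},{"linear":[6,14,0],"angular":[0,0,35],"fingers":8.5}]' 30
python3 -m inch '[{"linear":[1.2,2.8,0],"angular":[0,0,7],"fingers":8.5},{"linear":[2.4,5.6,0],"angular":[0,0,14],"fingers":8.5},{"linear":[3.6,8.4,0],"angular":[0,0,21],"fingers":8.5},{"linear":[4.8,11.2,0],"angular":[0,0,28],"fingers":8.5},{"linear":[6,14,0],"angular":[0,0,35],"fingers":8.5}]' 30
python3 -m inch '[{"linear":[1.2,2.8,0],"angular":[0,0,7],"fingers":8.5},{"linear":[2.4,5.6,0],"angular":[0,0,14],"fingers":8.5},{"linear":[3.6,8.4,0],"angular":[0,0,21],"fingers":8.5},{"linear":[4.8,11.2,0],"angular":[0,0,28],"fingers":8.5},{"linear":[6,14,0],"angular":[0,0,35],"fingers":8.5}]' 30
python3 - <<'E'
from h import *
np.set_printoptions(precision=4,suppress=True)
m=manip.camera_model("wrist");im=manip.grab_frame("wrist");save("c.png",im)
for n,z in [("dial_grip",.145),("pin_top",.1565),("dial",.124),("lock_knob",.17),("lock_pivot",.132)]:
    for r in manip.place_of(n,"wrist")[:2]: print(n,round(r["p"],2),np.round(r["centre"],1),onplane(m,r["centre"],z))
s=manip.observe();print(s)
E
```

```text
clock: 1.12
position: [0.2966, -0.4102, 0.3005]
ee_rot: [0.0, 0.872, 0.489, 0.0]
ft_force: [0.5, -0.8, -0.1]
grip_width: 0.0852
gripper_force: 0.0
clock: 1.53
position: [0.3566, -0.2702, 0.3002]
ee_rot: [0.0, 0.685, 0.729, -0.0]
ft_force: [0.1, -0.8, 0.2]
grip_width: 0.0849
gripper_force: 0.0
clock: 1.95
position: [0.4166, -0.1301, 0.3003]
ee_rot: [0.0, 0.434, 0.901, -0.0]
ft_force: [0.7, -0.8, -0.5]
grip_width: 0.085
gripper_force: 0.0
clock: 2.37
position: [0.4767, 0.01, 0.3002]
ee_rot: [0.0, 0.143, 0.99, -0.0]
ft_force: [0.5, 0.4, -0.2]
grip_width: 0.0849
gripper_force: 0.0
dial_grip 0.93 [277.5 207.8] [0.509  0.0243 0.145 ]
pin_top 0.54 [275.4 211.4] [0.5075 0.0217 0.1565]
dial 0.63 [270.5 169.6] [0.4728 0.0279 0.124 ]
dial 0.59 [278.5 198.4] [0.507  0.0276 0.124 ]
lock_knob 0.93 [261.7 317.2] [ 0.6181 -0.0248  0.17  ]
lock_pivot 0.87 [304.2 263.6] [0.5909 0.0356 0.132 ]
{'clock': 2.6667, 'qpos': array([-0.2591, -0.2545, -0.1534,  1.6718, -0.0002,  0.0361]), 'qvel': array([-0.0163, -0.0031, -0.0025, -0.0004,  0.0007, -0.0018]), 'effort': array([  1.0588, -36.6526,  49.7634,   0.0014,   0.0342,  -0.0054]), 'position': array([0.4761, 0.0078, 0.3001]), 'ee_rot': array([ 0.    ,  0.1471,  0.9891, -0.0001]), 'ft_force': array([ 0.3735, -0.6616,  0.9457]), 'ft_torque': array([-0.0133, -0.0129,  0.0247]), 'gripper_force': 0.0, 'grip_width': 0.08521852097389998}
```

View pics/c.png

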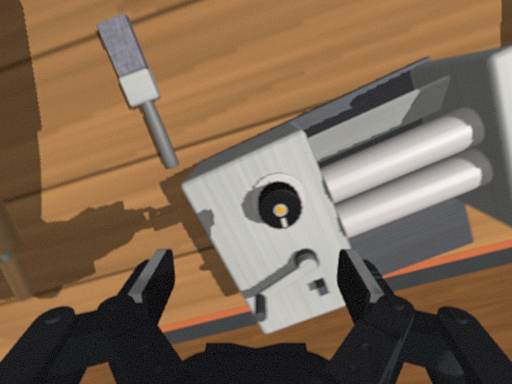

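The wrist view shows the dial with its brass pin at (281,210), the pivot at (305,260), and the knob at about (259,315), with the machine yawed slightly positive. I'll go over the dial, finish the wrist turn, and measure again.

```bash
python3 -m inch '[{"linear":[0.7,0.3,-1],"angular":[0,0,7],"fingers":8.5},{"linear":[1.4,0.6,-2],"angular":[0,0,14],"fingers":8.5},{"linear":[2.1,0.9,-3],"angular":[0,0,21],"fingers":8.5},{"linear":[2.8,1.2,-4],"angular":[0,0,28],"fingers":8.5},{"linear":[3.2,1.5,-5],"angular":[0,0,35],"fingers":8.5}]' 30
python3 -m inch '[{"linear":[0,0,0],"angular":[0,0,7],"fingers":8.5},{"linear":[0,0,0],"angular":[0,0,14],"fingers":8.5},{"linear":[0,0,0],"angular":[0,0,14],"fingers":8.5},{"linear":[0,0,0],"angular":[0,0,14],"fingers":8.5},{"linear":[0,0,0],"angular":[0,0,14],"fingers":8.5}]' 30
python3 - <<'E'
from h import *
np.set_printoptions(precision=4,suppress=True)
m=manip.camera_model("wrist");im=manip.grab_frame("wrist");save("d.png",im)
for n,z in [("dial_grip",.145),("pin_top",.1565),("dial",.124),("lock_knob",.17),("lock_pivot",.132)]:
    for r in manip.place_of(n,"wrist")[:2]: print(n,round(r["p"],2),np.round(r["centre"],1),onplane(m,r["centre"],z))
s=manip.observe();print(s["position"],s["qpos"],s["ft_torque"])
E
```

```text
clock: 3.08
position: [0.5087, 0.0222, 0.2496]
ee_rot: [0.0, -0.159, 0.987, -0.0]
ft_force: [-0.2, -0.2, -0.1]
grip_width: 0.085
gripper_force: 0.0
clock: 3.5
position: [0.5083, 0.0227, 0.2503]
ee_rot: [0.0, -0.275, 0.962, -0.0]
ft_force: [0.4, 0.0, 0.6]
grip_width: 0.0847
gripper_force: 0.0
dial_grip 0.57 [258.2 200.5] [0.5072 0.0258 0.145 ]
pin_top 0.42 [257.8 204.1] [0.5065 0.0248 0.1565]
pin_top 0.3 [257.7 162.3] [0.4773 0.0065 0.1565]
dial 0.87 [255.6 193. ] [0.5087 0.0241 0.124 ]
lock_pivot 0.78 [219.6 269. ] [0.5915 0.0341 0.132 ]
[0.5083 0.0234 0.2501] [-0.2115 -0.1744 -0.1751  1.57    0.0001 -0.7724] [ 0.0053 -0.0077 -0.0049]
```

View pics/d.png

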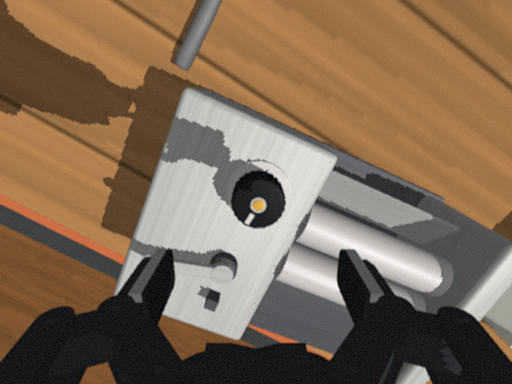

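The view shows the dial directly below, with the pin at (258,205). This agrees with the estimate of (0.508, 0.0245). I'll descend and grip.

```bash
python3 -m inch '[{"linear":[0,0.05,-2],"angular":[0,0,0],"fingers":8.5},{"linear":[0,0.1,-4],"angular":[0,0,0],"fingers":8.5},{"linear":[0,0.15,-6],"angular":[0,0,0],"fingers":8.5},{"linear":[0,0.15,-8],"angular":[0,0,0],"fingers":8.5},{"linear":[0,0.15,-9],"angular":[0,0,0],"fingers":8.5}]' 30
python3 -m inch '[{"linear":[0,0,-1],"angular":[0,0,0],"fingers":7},{"linear":[0,0,-1.4],"angular":[0,0,0],"fingers":6},{"linear":[0,0,-1.4],"angular":[0,0,0],"fingers":5},{"linear":[0,0,-1.4],"angular":[0,0,0],"fingers":4.6},{"linear":[0,0,-1.4],"angular":[0,0,0],"fingers":4.4}]' 30
python3 -m inch '[{"linear":[0,0,0],"angular":[0,0,0],"fingers":4.0},{"linear":[0,0,0],"angular":[0,0,0],"fingers":4.0},{"linear":[0,0,0],"angular":[0,0,0],"fingers":4.0},{"linear":[0,0,0],"angular":[0,0,0],"fingers":4.0},{"linear":[0,0,0],"angular":[0,0,0],"fingers":4.0}]' 30
cat > st.py <<'E'
from h import *
np.set_printoptions(precision=3,suppress=True)
s=manip.observe();w=s["ee_rot"];print(s["clock"],"pos",s["position"],"yaw",round(2*np.arctan2(w[2],w[1]),3),"q6",round(s["qpos"][5],3),"eff6",round(s["effort"][5],3),"T",s["ft_torque"],"F",s["ft_force"],"gw",round(s["grip_width"],4),"gf",s["gripper_force"])
E
python3 st.py
```

```text
clock: 4.22
position: [0.5073, 0.0252, 0.1576]
ee_rot: [-0.001, -0.277, 0.961, 0.001]
ft_force: [-0.4, -0.4, -0.3]
grip_width: 0.0852
gripper_force: 0.0
clock: 4.63
position: [0.5086, 0.0251, 0.147]
ee_rot: [0.0, -0.277, 0.961, 0.0]
ft_force: [-0.1, 1.0, -0.8]
grip_width: 0.0438
gripper_force: 0.8
clock: 5.05
position: [0.5086, 0.0252, 0.1472]
ee_rot: [0.001, -0.277, 0.961, 0.0]
ft_force: [-4.2, 2.2, 6.8]
grip_width: 0.0433
gripper_force: 30.2
5.05 pos [0.509 0.025 0.147] yaw 3.704 q6 -0.77 eff6 0.007 T [ 0.61   0.742 -0.016] F [-4.2    2.197  6.766] gw 0.0433 gf 30.182050466537476
```

```bash
python3 -m inch '[{"linear":[0,0,0],"angular":[0,0,-2],"fingers":4},{"linear":[0,0,0],"angular":[0,0,-4],"fingers":4},{"linear":[0,0,0],"angular":[0,0,-6],"fingers":4},{"linear":[0,0,0],"angular":[0,0,-8],"fingers":4},{"linear":[0,0,0],"angular":[0,0,-10],"fingers":4}]' 30 >/dev/null; python3 st.py
python3 -m inch '[{"linear":[0,0,0],"angular":[0,0,-2],"fingers":4},{"linear":[0,0,0],"angular":[0,0,-4],"fingers":4},{"linear":[0,0,0],"angular":[0,0,-6],"fingers":4},{"linear":[0,0,0],"angular":[0,0,-8],"fingers":4},{"linear":[0,0,0],"angular":[0,0,-10],"fingers":4}]' 30 >/dev/null; python3 st.py
python3 -m inch '[{"linear":[0,0,0],"angular":[0,0,-2],"fingers":4},{"linear":[0,0,0],"angular":[0,0,-4],"fingers":4},{"linear":[0,0,0],"angular":[0,0,-6],"fingers":4},{"linear":[0,0,0],"angular":[0,0,-8],"fingers":4},{"linear":[0,0,0],"angular":[0,0,-10],"fingers":4}]' 30 >/dev/null; python3 st.py
```

```text
5.4667 pos [0.509 0.025 0.147] yaw 3.528 q6 -0.594 eff6 -0.52 T [0.614 0.756 0.161] F [-3.994  2.263  7.354] gw 0.043 gf 30.28029978275299
5.8833 pos [0.509 0.025 0.147] yaw 3.353 q6 -0.42 eff6 -0.52 T [0.565 0.706 0.169] F [-3.53   2.983  6.289] gw 0.0428 gf 30.229487121105194
6.3 pos [0.509 0.025 0.147] yaw 3.179 q6 -0.245 eff6 -0.52 T [0.519 0.672 0.133] F [-3.403  1.944  6.913] gw 0.043 gf 30.231454074382782
```

```bash
python3 -m inch '[{"linear":[0,0,0],"angular":[0,0,-2],"fingers":4},{"linear":[0,0,0],"angular":[0,0,-4],"fingers":4},{"linear":[0,0,0],"angular":[0,0,-6],"fingers":4},{"linear":[0,0,0],"angular":[0,0,-8],"fingers":4},{"linear":[0,0,0],"angular":[0,0,-8],"fingers":4}]' 30 >/dev/null; python3 st.py
python3 -m inch '[{"linear":[0,0,0],"angular":[0,0,-2],"fingers":4},{"linear":[0,0,0],"angular":[0,0,-4],"fingers":4},{"linear":[0,0,0],"angular":[0,0,-6],"fingers":4},{"linear":[0,0,0],"angular":[0,0,-8],"fingers":4},{"linear":[0,0,0],"angular":[0,0,-8],"fingers":4}]' 30 >/dev/null; python3 st.py
python3 -m inch '[{"linear":[0,0,0],"angular":[0,0,-2],"fingers":4},{"linear":[0,0,0],"angular":[0,0,-4],"fingers":4},{"linear":[0,0,0],"angular":[0,0,-6],"fingers":4},{"linear":[0,0,0],"angular":[0,0,-8],"fingers":4},{"linear":[0,0,0],"angular":[0,0,-8],"fingers":4}]' 30 >/dev/null; python3 st.py
```

```text
6.7167 pos [0.509 0.025 0.147] yaw 3.038 q6 -0.105 eff6 0.674 T [0.486 0.722 0.072] F [-4.756  2.31   7.192] gw 0.0431 gf 30.314062535762787
7.1333 pos [0.509 0.025 0.147] yaw 2.899 q6 0.035 eff6 0.675 T [ 0.535  0.724 -0.   ] F [-3.133  2.276  6.253] gw 0.0429 gf 30.310898423194885
7.55 pos [0.509 0.025 0.147] yaw 2.759 q6 0.174 eff6 0.675 T [0.522 0.71  0.092] F [-3.411  3.784  5.939] gw 0.0432 gf 30.309686958789825
```

Torque fell from 0.17 to 0 and is now rising, so the first tooth is slipping and close to seating. I'll continue in 3° steps.

```bash
python3 -m inch '[{"linear":[0,0,0],"angular":[0,0,-1],"fingers":4},{"linear":[0,0,0],"angular":[0,0,-2],"fingers":4},{"linear":[0,0,0],"angular":[0,0,-3],"fingers":4},{"linear":[0,0,0],"angular":[0,0,-3],"fingers":4},{"linear":[0,0,0],"angular":[0,0,-3],"fingers":4}]' 30 >/dev/null; python3 st.py
python3 -m inch '[{"linear":[0,0,0],"angular":[0,0,-1],"fingers":4},{"linear":[0,0,0],"angular":[0,0,-2],"fingers":4},{"linear":[0,0,0],"angular":[0,0,-3],"fingers":4},{"linear":[0,0,0],"angular":[0,0,-3],"fingers":4},{"linear":[0,0,0],"angular":[0,0,-3],"fingers":4}]' 30 >/dev/null; python3 st.py
python3 - <<'E'
from h import *
m=manip.camera_model("wrist");im=manip.grab_frame("wrist")
p=proj(m,[.5085,.025,.1565]);print(p)
save("e.png",cv2.resize(im[100:384,100:420],None,fx=2,fy=2,interpolation=cv2.INTER_CUBIC))
E
```

```text
7.9667 pos [0.509 0.025 0.147] yaw 2.709 q6 0.224 eff6 0.148 T [0.555 0.719 0.056] F [-2.791  2.039  5.747] gw 0.0431 gf 30.306174159049988
8.3833 pos [0.509 0.025 0.147] yaw 2.657 q6 0.277 eff6 0.149 T [0.509 0.698 0.079] F [-3.274  2.121  5.797] gw 0.0434 gf 30.306281447410583
[255.79480236 284.06196135]
```

View pics/e.png

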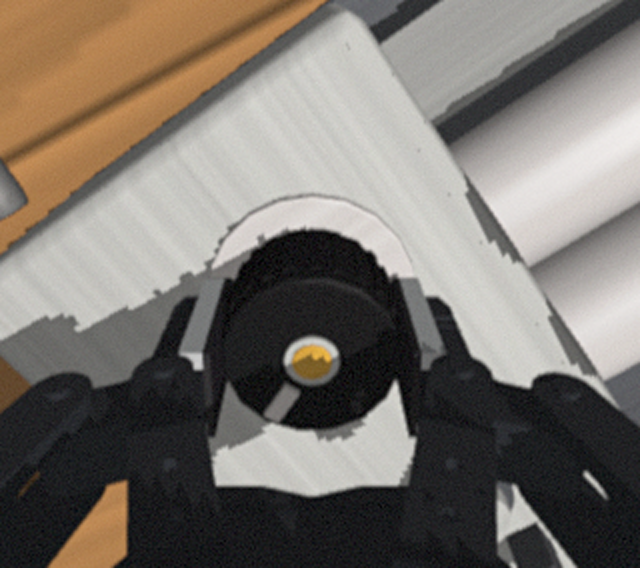

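The close view shows the dial between the pads, with the pin at crop (312,360), which is full-frame (256,280). The bar still points down-left, so the dial has turned with the gripper without slipping. Next I'll compare with projections for each pin height.

Run:
```python
from h import *
np.set_printoptions(precision=1,suppress=True)
m=manip.camera_model("wrist")
print("cam",-np.array(m["R"]).T@np.array(m["t"]))
th=np.linspace(0,6.28,60)
def box(r,z):
    P=np.array([proj(m,[.5085+r*np.cos(a),.025+r*np.sin(a),z]) for a in th]);P=(P-100)*2
    return P.min(0),P.max(0)
print("dialtop",box(.022,.155))
for z in [.1565,.1605,.1645]: print(z,box(.005,z))
```

```text
cam [0.4 0.1 0.3]
dialtop (array([218.9, 281.5]), array([404.2, 438.6]))
0.1565 (array([290.4, 350. ]), array([332.8, 385.8]))
0.1605 (array([289.8, 360.4]), array([333.5, 397.1]))
0.1645 (array([289.1, 371.6]), array([334.1, 409. ]))
```

The pin still matches the unraised height. The lower torques came from readings taken at rest, where friction had relaxed. From here I'll read torque in motion and check the pin.

```bash
python3 -m inch '[{"linear":[0,0,0],"angular":[0,0,-2],"fingers":4},{"linear":[0,0,0],"angular":[0,0,-4],"fingers":4},{"linear":[0,0,0],"angular":[0,0,-6],"fingers":4},{"linear":[0,0,0],"angular":[0,0,-8],"fingers":4},{"linear":[0,0,0],"angular":[0,0,-10],"fingers":4}]' 30 >/dev/null; python3 st.py
python3 -m inch '[{"linear":[0,0,0],"angular":[0,0,-2],"fingers":4},{"linear":[0,0,0],"angular":[0,0,-4],"fingers":4},{"linear":[0,0,0],"angular":[0,0,-6],"fingers":4},{"linear":[0,0,0],"angular":[0,0,-8],"fingers":4},{"linear":[0,0,0],"angular":[0,0,-10],"fingers":4}]' 30 >/dev/null; python3 st.py
```

```text
8.85 pos [0.509 0.025 0.147] yaw 2.48 q6 0.453 eff6 -0.52 T [0.429 0.727 0.157] F [-3.946  2.43   5.364] gw 0.0432 gf 30.259199738502502
9.2667 pos [0.509 0.025 0.147] yaw 2.306 q6 0.627 eff6 -0.52 T [0.452 0.693 0.192] F [-3.002  2.657  5.939] gw 0.0432 gf 30.23991733789444
```

```bash
for i in 1; do python3 -m inch '[{"linear":[0,0,0],"angular":[0,0,-1.5],"fingers":4},{"linear":[0,0,0],"angular":[0,0,-3],"fingers":4},{"linear":[0,0,0],"angular":[0,0,-4.5],"fingers":4},{"linear":[0,0,0],"angular":[0,0,-6],"fingers":4},{"linear":[0,0,0],"angular":[0,0,-7.5],"fingers":4}]' 30 >/dev/null; python3 st.py; done
python3 -m inch '[{"linear":[0,0,0],"angular":[0,0,-1.5],"fingers":4},{"linear":[0,0,0],"angular":[0,0,-3],"fingers":4},{"linear":[0,0,0],"angular":[0,0,-4.5],"fingers":4},{"linear":[0,0,0],"angular":[0,0,-6],"fingers":4},{"linear":[0,0,0],"angular":[0,0,-7.5],"fingers":4}]' 30 >/dev/null; python3 st.py
python3 -m inch '[{"linear":[0,0,0],"angular":[0,0,-1.5],"fingers":4},{"linear":[0,0,0],"angular":[0,0,-3],"fingers":4},{"linear":[0,0,0],"angular":[0,0,-4.5],"fingers":4},{"linear":[0,0,0],"angular":[0,0,-6],"fingers":4},{"linear":[0,0,0],"angular":[0,0,-7.5],"fingers":4}]' 30 >/dev/null; python3 st.py
```

```text
9.6833 pos [0.509 0.025 0.147] yaw 2.176 q6 0.758 eff6 -0.185 T [0.431 0.687 0.357] F [-3.162  2.058  5.499] gw 0.0432 gf 30.317800641059875
10.1 pos [0.509 0.025 0.147] yaw 2.045 q6 0.889 eff6 -0.323 T [0.459 0.743 0.211] F [-3.29   2.06   6.667] gw 0.0432 gf 30.33882737159729
10.5167 pos [0.509 0.025 0.147] yaw 1.914 q6 1.02 eff6 -0.409 T [0.409 0.798 0.151] F [-4.249  2.524  6.389] gw 0.0434 gf 30.3586408495903
```

Clear peak of 0.357 N·m at yaw ≈2.18, so the first tooth should seat near yaw 1.66.

```bash
python3 -m inch '[{"linear":[0,0,0],"angular":[0,0,-1.5],"fingers":4},{"linear":[0,0,0],"angular":[0,0,-3],"fingers":4},{"linear":[0,0,0],"angular":[0,0,-4.5],"fingers":4},{"linear":[0,0,0],"angular":[0,0,-6],"fingers":4},{"linear":[0,0,0],"angular":[0,0,-7.5],"fingers":4}]' 30 >/dev/null; python3 st.py
python3 -m inch '[{"linear":[0,0,0],"angular":[0,0,-1],"fingers":4},{"linear":[0,0,0],"angular":[0,0,-2],"fingers":4},{"linear":[0,0,0],"angular":[0,0,-3],"fingers":4},{"linear":[0,0,0],"angular":[0,0,-4],"fingers":4},{"linear":[0,0,0],"angular":[0,0,-5],"fingers":4}]' 30 >/dev/null; python3 st.py
python3 -m inch '[{"linear":[0,0,0],"angular":[0,0,-0.6],"fingers":4},{"linear":[0,0,0],"angular":[0,0,-1.2],"fingers":4},{"linear":[0,0,0],"angular":[0,0,-1.8],"fingers":4},{"linear":[0,0,0],"angular":[0,0,-2.4],"fingers":4},{"linear":[0,0,0],"angular":[0,0,-3],"fingers":4}]' 30 >/dev/null; python3 st.py
python3 -m inch '[{"linear":[0,0,0],"angular":[0,0,-0.6],"fingers":4},{"linear":[0,0,0],"angular":[0,0,-1.2],"fingers":4},{"linear":[0,0,0],"angular":[0,0,-1.8],"fingers":4},{"linear":[0,0,0],"angular":[0,0,-2.4],"fingers":4},{"linear":[0,0,0],"angular":[0,0,-3],"fingers":4}]' 30 >/dev/null; python3 st.py
```

```text
10.9333 pos [0.509 0.025 0.147] yaw 1.783 q6 1.151 eff6 -0.501 T [0.422 0.817 0.009] F [-4.028  2.44   5.861] gw 0.043 gf 30.379322469234467
11.35 pos [0.509 0.025 0.147] yaw 1.696 q6 1.238 eff6 -0.073 T [0.402 0.75  0.31 ] F [-4.021  1.712  6.664] gw 0.0435 gf 30.380336344242096
11.7667 pos [0.509 0.025 0.147] yaw 1.644 q6 1.289 eff6 0.119 T [0.374 0.746 0.347] F [-3.363  2.632  5.826] gw 0.0433 gf 30.353747606277466
12.1833 pos [0.509 0.025 0.147] yaw 1.592 q6 1.342 eff6 0.054 T [0.475 0.825 0.241] F [-3.371  1.869  5.608] gw 0.0433 gf 30.369283854961395
```

Torque passed zero, rose to 0.35 and is falling again, so one click has seated. I'll check the pin, release, rise, and look once more.

```bash
python3 -m inch '[{"linear":[0,0,0],"angular":[0,0,0.5],"fingers":4.6},{"linear":[0,0,0],"angular":[0,0,0.5],"fingers":6},{"linear":[0,0,0],"angular":[0,0,0.5],"fingers":8.5},{"linear":[0,0,0],"angular":[0,0,0.5],"fingers":8.5},{"linear":[0,0,0],"angular":[0,0,0.5],"fingers":8.5}]' 30
python3 st.py
python3 - <<'E'
from h import *
np.set_printoptions(precision=1,suppress=True)
m=manip.camera_model("wrist");im=manip.grab_frame("wrist")
save("f.png",cv2.resize(im[100:384,100:420],None,fx=2,fy=2,interpolation=cv2.INTER_CUBIC))
th=np.linspace(0,6.28,60)
def box(r,z):
    P=np.array([proj(m,[.5085+r*np.cos(a),.025+r*np.sin(a),z]) for a in th]);P=(P-100)*2
    return P.min(0),P.max(0)
print("dialtop",box(.022,.155))
for z in [.1565,.1605,.1645]: print(z,box(.005,z))
E
```

```text
clock: 12.6
position: [0.5084, 0.0249, 0.146]
ee_rot: [0.0, 0.697, 0.717, 0.0]
ft_force: [0.4, 0.2, 0.1]
grip_width: 0.0851
gripper_force: 0.0
12.6 pos [0.508 0.025 0.146] yaw 1.6 q6 1.333 eff6 -0.004 T [0.014 0.07  0.016] F [0.362 0.241 0.086] gw 0.0851 gf 0.0
dialtop (array([223.2, 280.5]), array([410.4, 439.2]))
0.1565 (array([295.4, 349.6]), array([338.3, 385.9]))
0.1605 (array([294.9, 360.2]), array([339.1, 397.3]))
0.1645 (array([294.5, 371.4]), array([339.9, 409.3]))
```

View pics/f.png

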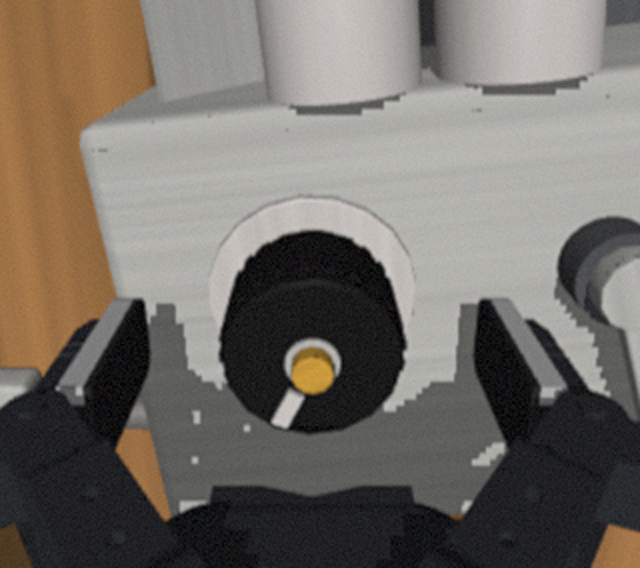

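The pin now stands at rows 348–394, about 11 px higher in the frame than before, so exactly one click has slipped. Now the lever: I'll rise and move over the knob to measure it.

```bash
python3 -m inch '[{"linear":[0,0,2.5],"angular":[0,0,0],"fingers":8.5},{"linear":[0,0,6],"angular":[0,0,0],"fingers":8.5},{"linear":[0,0,9],"angular":[0,0,0],"fingers":8.5},{"linear":[2,-1.5,12],"angular":[0,0,0],"fingers":8.5},{"linear":[4.5,-3.5,12.5],"angular":[0,0,0],"fingers":8.5}]' 20
python3 -m inch '[{"linear":[2.5,-2,0],"angular":[0,0,0],"fingers":8.5},{"linear":[5.5,-4,0],"angular":[0,0,0],"fingers":8.5},{"linear":[5.5,-4,0],"angular":[0,0,0],"fingers":8.5},{"linear":[5.5,-4,0],"angular":[0,0,0],"fingers":8.5},{"linear":[5.5,-4,0],"angular":[0,0,0],"fingers":8.5}]' 20
python3 - <<'E'
from h import *
np.set_printoptions(precision=4,suppress=True)
m=manip.camera_model("wrist");im=manip.grab_frame("wrist");save("g.png",im)
for n,z in [("dial_grip",.145),("pin_top",.1605),("lock_knob",.17),("lock_pivot",.132)]:
    for r in manip.place_of(n,"wrist")[:2]: print(n,round(r["p"],2),np.round(r["centre"],1),onplane(m,r["centre"],z))
E
```

```text
clock: 13.07
position: [0.5548, -0.0097, 0.2774]
ee_rot: [0.003, 0.696, 0.718, 0.002]
ft_force: [0.7, 0.7, 1.2]
grip_width: 0.0847
gripper_force: 0.0
clock: 13.48
position: [0.6081, -0.05, 0.2707]
ee_rot: [-0.0, 0.697, 0.717, -0.0]
ft_force: [1.0, 0.3, -0.1]
grip_width: 0.0851
gripper_force: 0.0
dial_grip 0.7 [136.7 102.2] [0.5062 0.0252 0.145 ]
pin_top 0.67 [128.6 104.6] [0.5059 0.0237 0.1605]
pin_top 0.65 [271.7 177.4] [ 0.6199 -0.0317  0.1605]
lock_knob 0.77 [269.2 172.7] [ 0.617  -0.0253  0.17  ]
lock_pivot 0.93 [238.8  89.6] [0.5898 0.0376 0.132 ]
```

View pics/g.png

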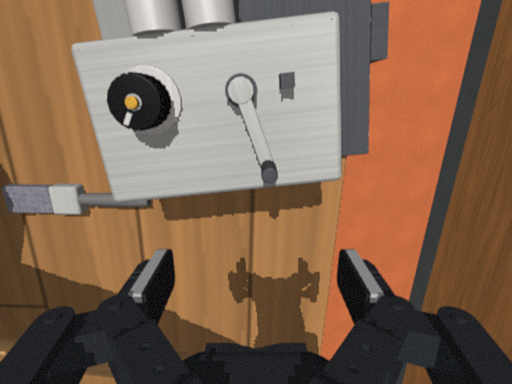

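The wrist view shows the pivot cap at (240,90) and the knob top at about (269,175), with the pin still raised. The knob should be at about (0.618,-0.0275), the lever at about 0.25 rad, and the machine yaw at about 0.127. I'll descend and grip the knob.

```bash
python3 -m inch '[{"linear":[0.5,1.2,-1],"angular":[0,0,0],"fingers":8.5},{"linear":[1.0,2.25,-4],"angular":[0,0,0],"fingers":7},{"linear":[1.0,2.25,-7],"angular":[0,0,0],"fingers":6},{"linear":[1.0,2.25,-9.5],"angular":[0,0,0],"fingers":6},{"linear":[1.0,2.25,-10.8],"angular":[0,0,0],"fingers":6}]' 20
python3 -m inch '[{"linear":[0,0,0],"angular":[0,0,0],"fingers":4},{"linear":[0,0,0],"angular":[0,0,0],"fingers":2.5},{"linear":[0,0,0],"angular":[0,0,0],"fingers":1.8},{"linear":[0,0,0],"angular":[0,0,0],"fingers":1.2},{"linear":[0,0,0],"angular":[0,0,0],"fingers":1.0}]' 20
python3 -m inch '[{"linear":[0,0,0],"angular":[0,0,0],"fingers":1},{"linear":[0,0,0],"angular":[0,0,0],"fingers":1},{"linear":[0,0,0],"angular":[0,0,0],"fingers":1},{"linear":[0,0,0],"angular":[0,0,0],"fingers":1},{"linear":[0,0,0],"angular":[0,0,0],"fingers":1}]' 20
python3 st.py
python3 - <<'E'
from h import *
m=manip.camera_model("wrist");im=manip.grab_frame("wrist")
save("i.png",cv2.resize(im[100:384,100:420],None,fx=2,fy=2))
print(manip.place_of("lock_knob","wrist")[:1],proj(m,[.618,-.0275,.17]))
E
```

```text
clock: 14.15
position: [0.6167, -0.026, 0.1591]
ee_rot: [-0.002, 0.696, 0.718, -0.001]
ft_force: [-0.7, 0.0, 0.3]
grip_width: 0.0601
gripper_force: 0.0
clock: 14.57
position: [0.6193, -0.0277, 0.1652]
ee_rot: [0.001, 0.697, 0.717, 0.001]
ft_force: [-0.7, 0.2, 5.9]
grip_width: 0.0132
gripper_force: 19.7
clock: 14.98
position: [0.6193, -0.0277, 0.1652]
ee_rot: [0.001, 0.697, 0.717, 0.001]
ft_force: [-1.8, 0.8, 6.0]
grip_width: 0.0135
gripper_force: 19.8
14.9833 pos [ 0.619 -0.028  0.165] yaw 1.6 q6 1.286 eff6 -0.007 T [ 0.222  0.3   -0.013] F [-1.752  0.771  6.039] gw 0.0135 gf 19.842167794704437
[{'centre': [254.8, 274.0], 'p': 0.98}] [255.37529196 276.38289619]
```

View pics/i.png

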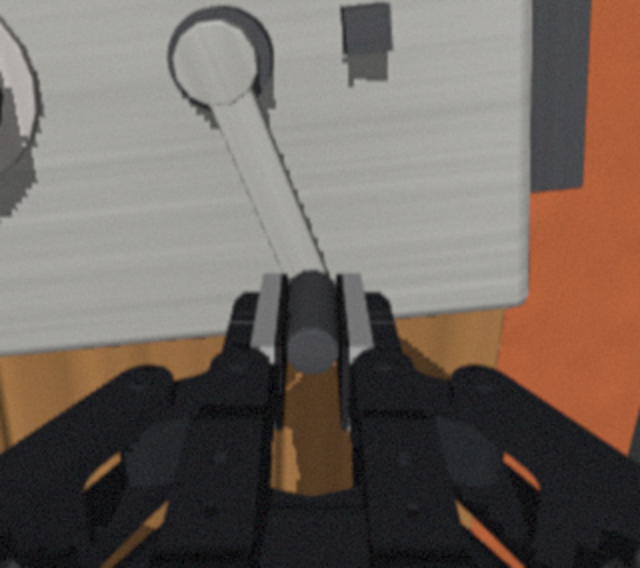

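The crop shows the knob between the pads at (312,320), with the arm leading to the pivot at (215,60). I'll swing along the arc, turning the tool with the lever.

```bash
python3 -m inch '[{"linear":[0.54,0.26,0],"angular":[0,0,5],"fingers":1},{"linear":[1.06,0.56,0],"angular":[0,0,10],"fingers":1},{"linear":[1.55,0.9,0],"angular":[0,0,15],"fingers":1},{"linear":[2.01,1.29,0],"angular":[0,0,20],"fingers":1},{"linear":[2.43,1.71,0],"angular":[0,0,25],"fingers":1}]' 20; python3 st.py
```

```text
clock: 15.5
position: [0.6438, -0.0108, 0.1652]
ee_rot: [0.002, 0.523, 0.852, 0.0]
ft_force: [-2.0, 0.2, 7.6]
grip_width: 0.0133
gripper_force: 19.8
15.5 pos [ 0.644 -0.011  0.165] yaw 2.04 q6 0.882 eff6 1.479 T [ 0.039  0.374 -0.067] F [-2.017  0.18   7.577] gw 0.0133 gf 19.848547875881195
```

```bash
python3 -m inch '[{"linear":[0.38,0.46,0],"angular":[0,0,5],"fingers":1},{"linear":[0.73,0.95,0],"angular":[0,0,10],"fingers":1},{"linear":[1.02,1.47,0],"angular":[0,0,15],"fingers":1},{"linear":[1.28,2.02,0],"angular":[0,0,20],"fingers":1},{"linear":[1.48,2.58,0],"angular":[0,0,25],"fingers":1}]' 20; python3 st.py
```

```text
clock: 15.92
position: [0.659, 0.0149, 0.1653]
ee_rot: [0.002, 0.326, 0.945, 0.0]
ft_force: [1.0, -1.5, 5.5]
grip_width: 0.0133
gripper_force: 19.7
15.9167 pos [0.659 0.015 0.165] yaw 2.477 q6 0.49 eff6 1.431 T [-0.201 -0.089 -0.115] F [ 0.986 -1.491  5.545] gw 0.0133 gf 19.71491664648056
```

```bash
python3 -m inch '[{"linear":[0.11,0.38,0],"angular":[0,0,3],"fingers":1},{"linear":[0.19,0.73,0],"angular":[0,0,6],"fingers":1},{"linear":[0.24,1.09,0],"angular":[0,0,9],"fingers":1},{"linear":[0.29,1.44,0],"angular":[0,0,12],"fingers":1},{"linear":[0.31,1.7,0],"angular":[0,0,15],"fingers":1}]' 20; python3 st.py
```

```text
clock: 16.33
position: [0.6623, 0.0321, 0.1653]
ee_rot: [0.002, 0.201, 0.98, 0.0]
ft_force: [3.8, -0.2, 5.5]
grip_width: 0.0133
gripper_force: 19.7
16.3333 pos [0.662 0.032 0.165] yaw 2.737 q6 0.256 eff6 0.813 T [ 0.02  -0.571 -0.163] F [ 3.804 -0.237  5.503] gw 0.0133 gf 19.666291773319244
```

```bash
python3 -m inch '[{"linear":[0,0.08,0],"angular":[0,0,0.6],"fingers":1},{"linear":[0,0.16,0],"angular":[0,0,1.3],"fingers":1},{"linear":[0,0.24,0],"angular":[0,0,2],"fingers":1},{"linear":[0,0.3,0],"angular":[0,0,2.5],"fingers":1},{"linear":[0,0.3,0],"angular":[0,0,2.5],"fingers":1}]' 20; python3 st.py
python3 -m inch '[{"linear":[0,0.05,0],"angular":[0,0,0.4],"fingers":1},{"linear":[0,0.1,0],"angular":[0,0,0.8],"fingers":1},{"linear":[0,0.15,0],"angular":[0,0,1.2],"fingers":1},{"linear":[0,0.2,0],"angular":[0,0,1.6],"fingers":1},{"linear":[0,0.2,0],"angular":[0,0,1.6],"fingers":1}]' 20; python3 st.py
```

```text
clock: 16.75
position: [0.6622, 0.0347, 0.1653]
ee_rot: [0.002, 0.181, 0.983, -0.0]
ft_force: [3.3, -1.1, 5.7]
grip_width: 0.0131
gripper_force: 19.8
16.75 pos [0.662 0.035 0.165] yaw 2.778 q6 0.22 eff6 -0.169 T [-0.345 -0.666 -0.071] F [ 3.347 -1.09   5.707] gw 0.0131 gf 19.76879507303238
clock: 17.17
position: [0.6621, 0.035, 0.1653]
ee_rot: [0.002, 0.168, 0.986, -0.002]
ft_force: [1.9, -9.4, 5.2]
grip_width: 0.013
gripper_force: 19.9
17.1667 pos [0.662 0.035 0.165] yaw 2.804 q6 0.195 eff6 -0.196 T [-1.951 -0.458 -0.126] F [ 1.875 -9.363  5.191] gw 0.013 gf 19.920199513435364
```

The stop is reached: the force builds with no further travel. One small extra push, then release, rise and verify.

```bash
python3 -m inch '[{"linear":[0,0.05,0],"angular":[0,0,0],"fingers":1},{"linear":[0,0.1,0],"angular":[0,0,0],"fingers":1},{"linear":[0,0.15,0],"angular":[0,0,0],"fingers":1},{"linear":[0,0.15,0],"angular":[0,0,0],"fingers":1},{"linear":[0,0.15,0],"angular":[0,0,0],"fingers":1}]' 20; python3 st.py
python3 -m inch '[{"linear":[0,-0.1,0],"angular":[0,0,0],"fingers":2},{"linear":[0,-0.3,0],"angular":[0,0,0],"fingers":4},{"linear":[0,-0.3,0],"angular":[0,0,0],"fingers":6},{"linear":[0,-0.3,0],"angular":[0,0,0],"fingers":6},{"linear":[0,-0.3,1],"angular":[0,0,0],"fingers":6}]' 20
python3 -m inch '[{"linear":[0,0,3],"angular":[0,0,0],"fingers":6},{"linear":[0,0,6],"angular":[0,0,0],"fingers":6},{"linear":[0,0,9],"angular":[0,0,0],"fingers":6},{"linear":[-2.5,0,11],"angular":[0,0,0],"fingers":6},{"linear":[-6,0,11],"angular":[0,0,0],"fingers":6}]' 20
python3 -m inch '[{"linear":[-3,0,0],"angular":[0,0,0],"fingers":6},{"linear":[-3,0,0],"angular":[0,0,0],"fingers":6},{"linear":[-3,0,0],"angular":[0,0,0],"fingers":6},{"linear":[-3,0,0],"angular":[0,0,0],"fingers":6},{"linear":[-3,0,0],"angular":[0,0,0],"fingers":6}]' 20
python3 st.py
python3 - <<'E'
from h import *
m=manip.camera_model("wrist");im=manip.grab_frame("wrist");save("j.png",im)
k=manip.place_of("lock_knob","wrist")[:1];p=manip.place_of("lock_pivot","wrist")[:1];print(k,p)
if k: print(onplane(m,k[0]["centre"],.17))
if p: print(onplane(m,p[0]["centre"],.132))
E
```

```text
clock: 17.58
position: [0.6621, 0.0351, 0.1652]
ee_rot: [0.002, 0.169, 0.986, -0.003]
ft_force: [1.9, -14.3, 7.0]
grip_width: 0.0129
gripper_force: 20.1
17.5833 pos [0.662 0.035 0.165] yaw 2.803 q6 0.198 eff6 -0.023 T [-3.09  -0.246 -0.028] F [  1.875 -14.333   7.042] gw 0.0129 gf 20.104587078094482
clock: 18.0
position: [0.6593, 0.0363, 0.171]
ee_rot: [-0.002, 0.167, 0.986, 0.0]
ft_force: [1.1, -0.2, -0.6]
grip_width: 0.0597
gripper_force: 0.0
clock: 18.42
position: [0.6026, 0.0355, 0.2878]
ee_rot: [0.003, 0.167, 0.986, 0.0]
ft_force: [-0.1, -0.0, 1.6]
grip_width: 0.0603
gripper_force: 0.0
clock: 18.83
position: [0.5713, 0.0358, 0.2834]
ee_rot: [0.0, 0.167, 0.986, 0.0]
ft_force: [0.6, -0.2, -0.7]
grip_width: 0.0602
gripper_force: 0.0
18.8333 pos [0.571 0.036 0.283] yaw 2.806 q6 0.169 eff6 0.001 T [ 0.001 -0.005 -0.019] F [ 0.579 -0.217 -0.659] gw 0.0602 gf 0.0
[{'centre': [284.2, 278.5], 'p': 0.98}] [{'centre': [261.7, 200.8], 'p': 0.88}]
[0.65967051 0.03433737 0.17      ]
[0.590123   0.03586192 0.132     ]
```

View pics/j.png

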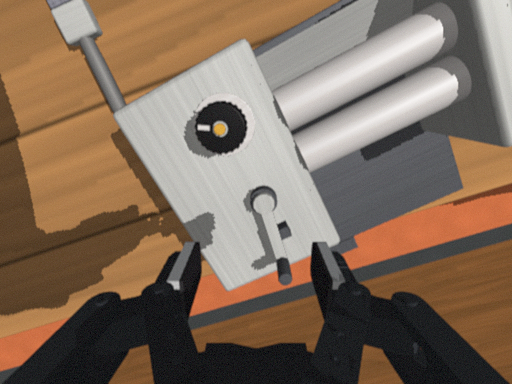

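The view shows the lever resting against its stop block at (284,230), with the knob at (284,275). The pin is still raised at (220,129), and nothing is touching.

```bash
python3 -c "
from rig import manip
print(manip.job_done())"
```

```text
the job is handed in; nothing more can be done
None
```

The job is handed in at about 19 s: the dial slipped one click (pin up about 4 mm), the lever is home against its stop, both are released, and no other kitchen item was touched; the hand-in call returned no verdict.

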